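Start the label printer with its pull knob

ROBOT

A 6-joint arm with a two-finger parallel gripper is mounted at the origin on a cart in front of the work surface, level with it; the furniture and walls round the work are solid. World frame = base frame: x ahead of the robot, y to its left, z up, the work surface at z = 0. Lengths are in mm, angles in rad, forces in N, time in s.
With the tool pointing down it reaches from about 350 to 775 mm from the base axis. Payload 7.3 kg.
Tool frame: the origin (TCP) lies where the fingers leave the gripper's body, on its centre line; the fingertips stand 66 mm ahead of it and the grasp point (between the pads) lies 47 mm ahead of it; z points along the fingers, y is the line along which they close (so a half turn about z gives the same grasp; the last joint's range is limited). The gripper opens to 92 mm and grips with 3 to 60 N. Pads are 19 mm wide; open, the fingers measure 130 mm over their backs; the gripper's body (75 mm by 190 mm) begins 47 mm behind the grasp point.
Start: joints at [-1.484, 0.342, 1.524, -0, 1.275, -0.146], TCP at [121.14, -510.846, 292.241] pointing down, gripper open.
Joint ranges: [-2.53, 2.53], [-0.77, 2.02], [0.04, 2.7], [-1, 4.14], [0.28, 2.66], [-3.11, 3.11]. Speed limits (rad/s): [2.57, 2.57, 3.14, 3.14, 3.14, 3.14].

INTERFACE

Orientations are given as a unit quaternion [w, x, y, z].
In Python, from workcell import manip gives the robot as it stands.
- The arm moves only by the shell command python3 -m jog 'ROWS' [FORCE]. ROWS is JSON, a list of rows, each a list of 7 numbers: the turn, a rotation vector about the tool's x, y, z in degrees, then the shift along the tool's x, y, z in cm, then the opening, from 0 (shut) to 1 (fully open). A call has 1 to 12 rows; each row is the pose to reach, as a shift and turn from the pose commanded when the call began, along the tool's axes at that moment; what a row does not reach only later rows make up. A row lasts 1/12 s, in which the tool goes at most 41.7 mm and 7.16 degrees, less where a joint would pass 70% of its speed; a pose out of reach is approached as far as the arm can. A call with a gripper value outside its range is refused whole. The fingers move at their own pace and stop on an object; FORCE is the grip in N (left out, the last holds). Time passes only in rows, so rows that repeat a pose let the fingers close. It gives the time, the measured TCP pose, the force, the opening and the grip force at its end, in the units of the state.
- manip.get_obs(): the state, without advancing time (a new reading comes with each control period).
- manip.get_image(name): name is "scene" or "top" or "wrist"; returns a dict with "image" (420x560x3 uint8, red, green, blue), "fx", "fy", "cx", "cy" (pixels), "world_to_cam" (4x4, takes a point from world to camera coordinates). Camera axes: x right, y up, looking along -z (the intrinsics and any distortion apply to the point x, -y, -z); pixel columns grow to the right and rows downward; lengths in mm; the calibration is good to about 2 mm. A picture is of the moment at which its call begins. There is no depth.
- manip.close_job(): hands the job in; it is judged then, once.
The state is a dict: "time_s": time; "joint_pos": joint angles; "joint_vel": joint speeds; "effort": joint torques, N m; "tool_pos": TCP position; "ee_rot": TCP orientation; "ft_force": force on the tool from outside, world axes, zero at the start; "moment": the same for the moment, N m; "gripper_width": finger opening in mm; "grip_force": force on a finger pad.
Only numpy, scipy, OpenCV 4.12 (cv2) and the standard library are available. Lean on these libraries where they do the work, as an engineer would, in place of code of your own. Each camera call takes 0.05 s, during which the arm holds its last target. There are 200 camera calls.

TASK

Start the label printer (the closed grey box with a paper label hanging from the slot in its front): pull the black knob on its top straight up against its spring until it stops, hold it there for about a second, then let go so that it springs back down and rests. Leave the same kind of knob on the tape machine (the grey machine with an open roll of tape) alone.

Things in the scene. Friction and masses are not known exactly. Their poses are not given: they have to be found in the camera images.
- printer_knob_grip (a point): Centre of the grip of the label printer's pull knob; moves with it, z up. The grip is a black upright cylinder, 30 mm in diameter, 25 mm tall (12.5 mm above and below this point), on a thin stem; its underside is 16 mm above the printer's flat top, so this point is 28.5 mm above that top and 118.5 mm above the bench at rest.
- printer_knob (a joint): Pull of the printer's knob straight up, m: 0 at rest, 0.02 at its stop. A spring draws it down with 3 N at rest, 7 N at the stop; let go, it returns to 0 by itself. The printer: closed grey box fixed to the bench, 170 mm front to back, 150 wide, 90 tall, label hanging from a slot in front, knob on top 35 mm behind the centre; left or right of the tape machine, turned up to 30 degrees.
- tape_knob_grip (a point): Centre of the grip of the tape machine's knob, of the same kind and size, to be left alone; 78.5 mm above the bench at rest. The tape machine is fixed to the bench beside the printer: grey base 170 x 150 x 50 mm with an open roll of brown tape between two cheeks, up to 119 mm above the bench, in front of its knob.
- tape_knob (a joint): How far the tape machine's knob is pulled up, in m: 0 at rest, 0.02 at its stop; same spring.

How it is judged (in metres and radians):
On the way:
1. the printer's knob is pulled up to near its stop (more than 14 of its 20 mm) and held there for 0.3 s (value of joint printer_knob above 0.014 m), for 0.3 s.
At the end, for the whole second after the job is handed in: The printer's knob has been let go and rests at the bottom again (within 3 mm, not moving); the tape machine's knob is down too (within 3 mm) (value of joint each of printer_knob, tape_knob below 0.003 m and velocity of joint printer_knob between -0.01 and 0.01 m/s); the robot touches nothing.
It fails at once if the tape machine's knob is pulled up by more than 5 mm (value of joint tape_knob above 0.005 m).
It also fails if it takes over 32 s, if anything falls off the work surface, if the arm or the gripper's body presses on something with over 40 N, if the wrist force passes 120 N, or if a joint passes its speed limit or range.

## Working session

There is one attempt and no reset: what is moved stays moved. The work goes in short steps, Python scripts to look and compute and a shell command to move; the robot and the scene stay as the last step left them, time stands still between calls to the robot, and variables do not carry over. Pictures are saved under pics/ and viewed, at most 10 in all, crops included, and the job is handed in when it is done.

```bash
mkdir -p pics
cat > h.py <<'E'
import numpy as np, cv2
from workcell import manip
def grab(n,f):
    d=manip.get_image(n); cv2.imwrite(f,d["image"][:,:,::-1]); 
    np.save(f[:-4]+'.npy',{k:d[k] for k in d if k!="image"},allow_pickle=True); print(n,d.keys()); return d
def ray(d,u,v,z):
    T=np.array(d["world_to_cam"]);R=T[:3,:3];c=-R.T@T[:3,3]
    dist=np.array(d.get("distortion",d.get("dist",np.zeros(5))),float)
    K=np.array([[d["fx"],0,d["cx"]],[0,d["fy"],d["cy"]],[0,0,1.]])
    p=cv2.undistortPoints(np.array([[[u,v]]],float),K,dist)[0,0]
    r=R.T@np.array([p[0],-p[1],-1.]); return c+r*(z-c[2])/r[2]
E
python3 - <<'E'
from h import *
o=manip.get_obs();print(o["tool_pos"],o["ee_rot"],o["time_s"])
a=grab("top","pics/top.png");b=grab("scene","pics/scene.png")
E
```

```text
[ 121.10707213 -510.53006128  291.5562305 ] [-7.58387155e-04  9.93232131e-01  1.16143702e-01  8.88394555e-06] 0.0
top dict_keys(['image', 'fx', 'fy', 'cx', 'cy', 'world_to_cam'])
scene dict_keys(['image', 'fx', 'fy', 'cx', 'cy', 'world_to_cam'])
```

View pics/top.png

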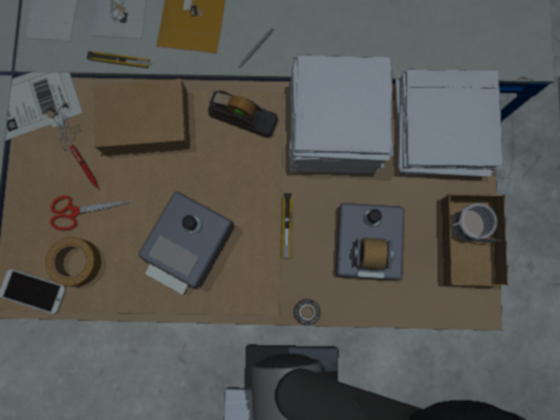

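View pics/scene.png

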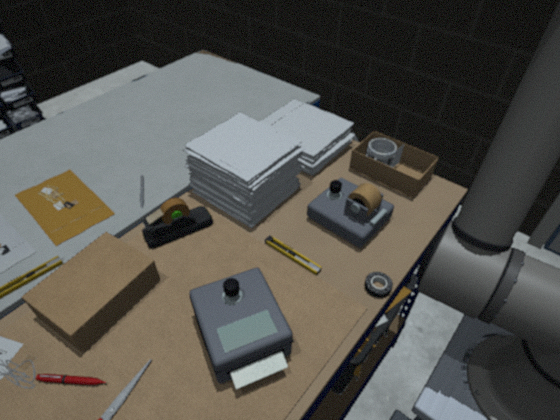

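The top view shows the printer at left (label at the front, knob at about (190,223)) and the tape machine at right (knob about (374,216)). In the scene view the printer's knob is at about (232,287). Next I'll locate the knob by colour mask.

Run:
```python
from h import *
for n,(x,y),zz in(("top",(190,223),118.5),("scene",(232,287),118.5)):
    d=np.load(f'pics/{n}.npy',allow_pickle=True).item();im=cv2.imread(f'pics/{n}.png');g=im.max(2)
    w=22; m=(g[y-w:y+w,x-w:x+w]<45).astype(np.uint8)
    k,l,s,c=cv2.connectedComponentsWithStats(m)
    T=d["world_to_cam"];print(n,"cam",-T[:3,:3].T@T[:3,3],d["fx"])
    for i in range(1,k):
        if s[i,4]>20:
            u,v=c[i]+[x-w,y-w];print(s[i],u,v,ray(d,u,v,zz))
    if n=="top":
        # printer top: blue-grey outline around knob
        hsv=cv2.cvtColor(im,cv2.COLOR_BGR2HSV); m=cv2.inRange(hsv,(100,25,40),(130,140,160))
        k,l,s,c=cv2.connectedComponentsWithStats(m); 
        for i in range(1,k):
            if s[i,4]>1500:
                pts=cv2.findContours((l==i).astype(np.uint8),0,2)[0][0];r=cv2.minAreaRect(pts);print(s[i],r,[ray(d,*p,90).round() for p in cv2.boxPoints(r)])
cv2.imwrite('pics/c.png',np.hstack([cv2.resize(cv2.imread('pics/top.png')[140:300,120:250],None,fx=3,fy=3,interpolation=2),cv2.resize(cv2.imread('pics/scene.png')[250:410,170:300],None,fx=3,fy=3,interpolation=2)]))
```

```text
top cam [ 367.08356441   19.27019942 1203.08348923] 506.2981178208607
[ 15  15  14  14 151] 189.21192052980132 222.42384105960264 [515.66798836 236.99353016 118.5       ]
[  262    54   289   122 22033] ((404.9637451171875, 114.90043640136719), (287.9831848144531, 116.48554229736328), 1.8039953708648682) [array([646.,  91.,  90.]), array([926.,  91.,  90.]), array([ 917., -578.,   90.]), array([ 639., -554.,   90.])]
[ 140  193   91   94 3703] ((184.6556854248047, 238.91981506347656), (65.75606536865234, 75.5660400390625), 29.05460548400879) [array([442., 353.,  90.]), array([592., 280.,  90.]), array([523., 148.,  90.]), array([376., 222.,  90.])]
[ 337  204   67   75 3441] ((370.1490478515625, 241.07168579101562), (64.59114837646484, 72.67047119140625), 2.489553213119507) [array([409., -85.,  90.]), array([570., -91.,  90.]), array([ 567., -234.,   90.]), array([ 407., -226.,   90.])]
scene cam [175.85554897 526.05698084 752.14197609] 406.0496700163265
[ 14  14  15  18 232] 231.07327586206895 287.35775862068965 [514.96308014 236.79885909 118.5       ]
```

View pics/c.png

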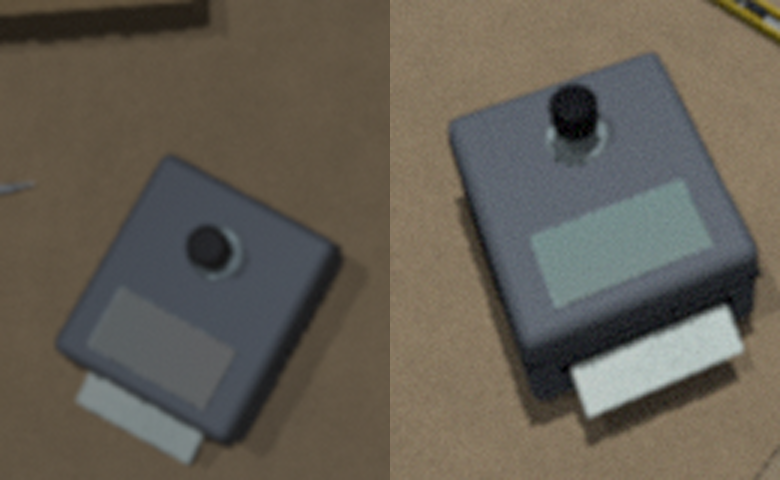

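Both views agree: printer knob at about (515, 237, 118.5). I'll go via (400, -200) to stay inside the arm's reach.

```bash
cat >> h.py <<'E'
from scipy.spatial.transform import Rotation as Ro
def to(*p):
    o=manip.get_obs();q=np.array(o["ee_rot"]);R=Ro.from_quat(q[[1,2,3,0]])
    print("shift cm",(R.inv().apply(np.array(p)-o["tool_pos"])/10).round(2),"tilt",R.as_matrix()[:,2].round(3),"pos",np.round(o["tool_pos"],1),o["time_s"])
E
python3 -m jog '[[0,0,0,8,-6,0,1],[0,0,0,16,-11,0,1],[0,0,0,24,-17,0,1],[0,0,0,34.3,-23.8,0,1],[0,0,0,34.3,-23.8,0,1],[0,0,0,34.3,-23.8,0,1],[0,0,0,34.3,-23.8,0,1],[0,0,0,34.3,-23.8,0,1],[0,0,0,34.3,-23.8,0,1],[0,0,0,34.3,-23.8,0,1],[0,0,0,34.3,-23.8,0,1],[0,0,0,34.3,-23.8,0,1]]'
python3 -c "
from h import *
to(515,237,260)"
```

```text
time_s: 1.1
tool_pos: [400.9, -198.2, 291.9]
ee_rot: [-0.0, 0.993, 0.119, -0.0]
ft_force: [-0.9, -0.5, 0.8]
gripper_width: 91.5
grip_force: 0.0
shift cm [ 21.34 -39.6    3.19] tilt [-0.001  0.    -1.   ] pos [ 400.9 -198.2  291.9] 1.1
```

```bash
python3 -m jog '[[0,0,0,21.3,-39.6,3.2,1],[0,0,0,21.3,-39.6,3.2,1],[0,0,0,21.3,-39.6,3.2,1],[0,0,0,21.3,-39.6,3.2,1],[0,0,0,21.3,-39.6,3.2,1],[0,0,0,21.3,-39.6,3.2,1],[0,0,0,21.3,-39.6,3.2,1],[0,0,0,21.3,-39.6,3.2,1],[0,0,0,21.3,-39.6,3.2,1],[0,0,0,21.3,-39.6,3.2,1],[0,0,0,21.3,-39.6,3.2,1],[0,0,0,21.3,-39.6,3.2,1]]'
python3 -m jog '[[0,0,0,0,0,0,1],[0,0,0,0,0,0,1],[0,0,0,0,0,0,1]]'
python3 - <<'E'
from h import *
to(515,237,167)
d=grab("wrist","pics/w.png")
T=d["world_to_cam"];p=T@[515,237,131,1];print(d["fx"]*p[0]/-p[2]+d["cx"],d["fy"]*p[1]/p[2]+d["cy"])
E
```

```text
time_s: 2.1
tool_pos: [516.9, 237.7, 258.9]
ee_rot: [-0.001, 0.993, 0.117, -0.0]
ft_force: [-1.8, -1.3, -0.0]
gripper_width: 91.8
grip_force: 0.0
time_s: 2.35
tool_pos: [516.0, 232.4, 260.2]
ee_rot: [0.0, 0.993, 0.115, -0.0]
ft_force: [-0.2, -0.1, 0.1]
gripper_width: 91.9
grip_force: 0.0
shift cm [ 0.01 -0.48  9.32] tilt [-0.    -0.001 -1.   ] pos [516.  232.4 260.2] 2.35
wrist dict_keys(['image', 'fx', 'fy', 'cx', 'cy', 'world_to_cam'])
269.8585378648809 223.35668749117355
```

View pics/w.png

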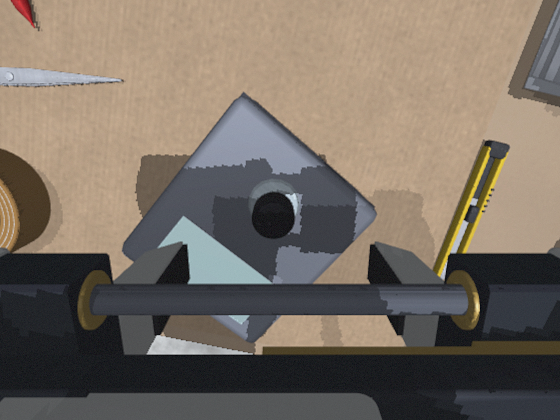

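The wrist view shows the knob at about (273,215), within a few pixels of the prediction and between the fingers. I'll refine it numerically.

Run:
```python
from h import *
d=np.load('pics/w.npy',allow_pickle=True).item();g=cv2.imread('pics/w.png').max(2)
k,l,s,c=cv2.connectedComponentsWithStats((g[180:250,235:310]<40).astype(np.uint8))
for i in range(1,k):
    if s[i,4]>200: u,v=c[i]+[235,180];print(s[i],u,v,ray(d,u,v,118.5),ray(d,u,v,125))
T=d["world_to_cam"];print(-T[:3,:3].T@T[:3,3])
to(515.5,237.5,168)
```

```text
[  17   13   42   46 1529] 272.7135382603009 215.52387181164158 [517.01780068 235.6468563  118.5       ] [519.07893009 236.01889271 125.        ]
[590.94340749 248.99052002 351.63259392]
shift cm [ 0.06 -0.5   9.23] tilt [-0. -0. -1.] pos [516.1 232.5 260.3] 2.4
```

```bash
python3 -m jog '[[0,0,0,0.1,-0.4,2,1],[0,0,0,0.1,-0.4,4,1],[0,0,0,0.1,-0.4,6,1],[0,0,0,0.1,-0.4,7.5,1],[0,0,0,0.1,-0.4,8.6,1],[0,0,0,0.1,-0.4,9.2,1],[0,0,0,0.1,-0.4,9.2,1],[0,0,0,0.1,-0.4,9.2,1],[0,0,0,0.1,-0.4,9.2,1]]'
python3 -m jog '[[0,0,0,0,0,0,0.6],[0,0,0,0,0,0,0.5],[0,0,0,0,0,0,0.4],[0,0,0,0,0,0,0.3],[0,0,0,0,0,0,0.2],[0,0,0,0,0,0,0.2],[0,0,0,0,0,0,0.2],[0,0,0,0,0,0,0.2],[0,0,0,0,0,0,0.2],[0,0,0,0,0,0,0.2]]' 30
```

```text
time_s: 3.15
tool_pos: [516.5, 238.4, 169.2]
ee_rot: [-0.0, 0.993, 0.116, 0.001]
ft_force: [0.2, -0.8, 0.3]
gripper_width: 91.9
grip_force: 0.0
time_s: 3.98
tool_pos: [516.3, 237.0, 168.2]
ee_rot: [0.002, 0.993, 0.117, 0.0]
ft_force: [3.6, -18.6, 0.7]
gripper_width: 29.7
grip_force: 9.4
```

```bash
python3 -m jog '[[0,0,0,0,0.1,0,0.1],[0,0,0,0,0.1,0,0],[0,0,0,0,0.1,0,0],[0,0,0,0,0.1,0,0],[0,0,0,0,0.1,0,0]]' 30
```

```text
time_s: 4.4
tool_pos: [516.4, 236.5, 168.2]
ee_rot: [0.001, 0.993, 0.116, -0.0]
ft_force: [0.5, -5.7, 0.7]
gripper_width: 29.4
grip_force: 30.0
```

```bash
python3 -m jog '[[0,0,0,0,0.05,-0.2,0],[0,0,0,0,0.05,-0.4,0],[0,0,0,0,0.05,-0.6,0],[0,0,0,0,0.05,-0.8,0],[0,0,0,0,0.05,-1.0,0],[0,0,0,0,0.05,-1.2,0],[0,0,0,0,0.05,-1.4,0],[0,0,0,0,0.05,-1.6,0],[0,0,0,0,0.05,-1.8,0],[0,0,0,0,0.05,-1.9,0],[0,0,0,0,0.05,-1.9,0]]'
```

```text
time_s: 5.32
tool_pos: [516.3, 236.5, 186.7]
ee_rot: [0.001, 0.993, 0.116, -0.0]
ft_force: [3.2, -4.1, -6.6]
gripper_width: 29.4
grip_force: 30.0
```

The force follows the spring curve. A little further up to the stop, then hold.

```bash
python3 -m jog '[[0,0,0,0,0,-0.05,0],[0,0,0,0,0,-0.1,0],[0,0,0,0,0,-0.15,0],[0,0,0,0,0,-0.15,0],[0,0,0,0,0,-0.15,0],[0,0,0,0,0,-0.15,0],[0,0,0,0,0,-0.15,0],[0,0,0,0,0,-0.15,0],[0,0,0,0,0,-0.15,0],[0,0,0,0,0,-0.15,0],[0,0,0,0,0,-0.15,0],[0,0,0,0,0,-0.15,0]]'
python3 -c "
from h import *
grab('scene','pics/s2.png')
im=cv2.imread('pics/s2.png');cv2.imwrite('pics/s2c.png',cv2.resize(im[200:400,120:340],None,fx=2.5,fy=2.5))"
```

```text
time_s: 6.32
tool_pos: [516.4, 236.5, 188.0]
ee_rot: [0.001, 0.993, 0.116, -0.0]
ft_force: [2.9, -4.7, -7.8]
gripper_width: 29.3
grip_force: 30.0
scene dict_keys(['image', 'fx', 'fy', 'cx', 'cy', 'world_to_cam'])
```

View pics/s2c.png

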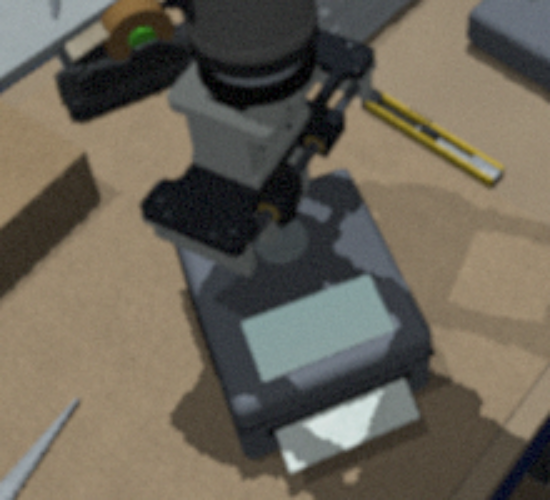

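The gripper hides the knob in this view. The pad at crop (255,265) is clear of the top, and the 7–8 N pull at 19.8 mm of lift matches the knob being at its stop. It has been held for over 1 s, so I'll let go and then retreat.

```bash
python3 -m jog '[[0,0,0,0,0,0,1],[0,0,0,0,0,0,1],[0,0,0,0,0,0,1],[0,0,0,0,0,0,1],[0,0,0,0,0,0,1],[0,0,0,0,0,0,1],[0,0,0,0,0,0,1],[0,0,0,0,0,0,1]]'
python3 -m jog '[[0,0,0,0,0,-1.5,1],[0,0,0,0,0,-3,1],[0,0,0,0,0,-5,1],[0,0,0,0,0,-7,1],[0,0,0,0,0,-9,1],[0,0,0,0,0,-10,1],[0,0,0,0,0,-10,1],[0,0,0,0,0,-10,1],[0,0,0,0,0,-10,1]]'
python3 - <<'E'
from h import *
d=grab("wrist","pics/w2.png");grab("scene","pics/s3.png")
cv2.imwrite('pics/f.png',np.hstack([cv2.imread('pics/w2.png')[100:300,150:400],cv2.imread('pics/s3.png')[200:400,120:370]]))
E
```

```text
time_s: 7.03
tool_pos: [516.3, 237.0, 188.7]
ee_rot: [0.0, 0.993, 0.116, 0.0]
ft_force: [-0.3, 0.2, 0.5]
gripper_width: 77.7
grip_force: 0.0
time_s: 7.78
tool_pos: [515.8, 236.8, 287.3]
ee_rot: [0.0, 0.993, 0.116, -0.001]
ft_force: [-0.3, -0.5, -0.3]
gripper_width: 92.1
grip_force: 0.0
wrist dict_keys(['image', 'fx', 'fy', 'cx', 'cy', 'world_to_cam'])
scene dict_keys(['image', 'fx', 'fy', 'cx', 'cy', 'world_to_cam'])
```

View pics/f.png

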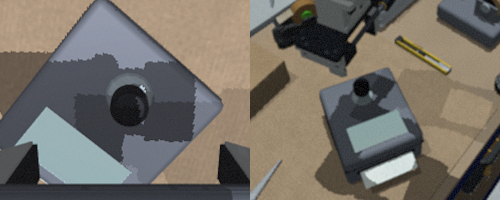

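The knob is back at scene pixel (231,287), the same as at the start. The gripper is clear above it.

```bash
python3 -m jog '[[0,0,0,0,0,0,1],[0,0,0,0,0,0,1],[0,0,0,0,0,0,1],[0,0,0,0,0,0,1]]'; python3 -c "
from workcell import manip
print(manip.close_job())"
```

```text
time_s: 8.22
tool_pos: [516.2, 237.0, 288.4]
ee_rot: [0.0, 0.993, 0.116, -0.0]
ft_force: [-0.3, 0.1, -0.5]
gripper_width: 92.0
grip_force: 0.0
the job is handed in; nothing more can be done
None
```

I pulled the printer's knob up about 20 mm, held it for about 1 s and let go. It sprang back to rest, the tape machine's knob was never touched, and I handed the job in at about 8.2 s; no verdict was returned.

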